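# Test hot-air nozzles on a slanted gauge pin and sort them

## Task

Test the two steel hot-air nozzles from the rack one at a time: slide each mouth first onto the slanted gauge pin, gently, until it stops, then take it off and, before testing the other, stand it upright in the rectangular tray if it went fully home onto the pin's shoulder, or in the round dish if it stopped clearly short of it. Do not force a nozzle that stops short, and leave the phone, the flux bottle and the solder reel where they are.

Things in the scene. Friction and masses are not known exactly. Their poses are not given: they have to be found in the camera images.
- nozzle_a: Steel nozzle standing mouth down on the rack: sleeve 32 mm outside, 50 mm tall, 20 mm bore open below; above it a thin tip, 10 to 12 mm thick, 77 mm tall in all. Hidden inside, 24 mm above the mouth, lies a loose captive core: a short one gives way, a long one stops the gauge pin (bad nozzle). Either, both or neither may be bad. Origin: centre of the mouth (underside); z to the tip.
- nozzle_b: Steel nozzle standing mouth down on the rack: sleeve 32 mm outside, 50 mm tall, 20 mm bore open below; above it a wide tip, 20 mm thick, 69 mm tall in all. Hidden inside, 24 mm above the mouth, lies a loose captive core: a short one gives way, a long one stops the gauge pin (bad nozzle). Either, both or neither may be bad. Origin: centre of the mouth (underside); z to the tip.
- chamber_a (a point): Point on the axis of nozzle_a, 35 mm above its mouth: middle of the closed chamber that holds the hidden core.
- chamber_b (a point): Point on the axis of nozzle_b, 35 mm above its mouth: middle of the closed chamber that holds the hidden core.
- rack: Aluminium nozzle rack, a fixed plate 60 x 160 mm and 10 mm thick with two upright studs 12 mm thick and 12 mm tall at y = +45 and -45 mm; a nozzle stands loosely over each stud, on the plate. Origin: centre of the underside; long side along y.
- gauge_pin: Fixed steel pin 16 mm thick, 36 mm long, last 7 mm tapered to 8 mm, on the flat end (its shoulder) of a barrel 34 mm thick, leaning 30 degrees from vertical towards the robot. Origin: shoulder centre at the pin's root, 100 mm above the table; z along the pin to its free end. A sound nozzle's mouth comes to rest on the shoulder, a bad one's 11 mm short; press with under 70 N.
- gauge_stand: Heavy dark steel foot of the gauge, 140 x 90 mm and 18 mm thick, with a short block that carries the barrel; fixed. Origin: on the table, 20 mm in +x from below the shoulder's centre; the pin leans to its -x.
- tray: Rectangular steel tray for sound nozzles, fixed, 140 (x) x 170 mm (y) outside, rim 16 mm high, walls and floor 4 mm thick. Origin: centre of the underside.
- dish: Round steel dish for bad nozzles, fixed, 170 mm across the rim (160 mm at the foot), rim 16 mm high, walls and floor 4 mm thick. Origin: centre of the underside.
- phone: Bystander: black phone lying flat, 152 (x) x 74 x 9 mm. Origin: centre of the underside.
- flux_bottle: Bystander: small standing bottle 38 mm thick, 85 mm tall. Origin: centre of the underside.
- solder_reel: Bystander: metal reel standing on its flange, 56 mm across, 39 mm tall. Origin: centre of the underside.
Things that resemble listed ones, but are neither listed nor needed, are in the scene too. Leave any orange look-alike of the nozzle_a alone.

How it is judged:
By the outcome, as a careful person would: the job done as asked, in the order asked, and still so for the second after the job is handed in, with the robot touching nothing.
It also fails if it takes over 61 s, if anything falls off the work surface, if the arm or the gripper's body presses on something with over 40 N, if the wrist force passes 120 N, or if a joint passes its speed limit or range.

## Robot

A 6-joint arm with a two-finger parallel gripper is mounted at the origin on the work surface. World frame = base frame: x ahead of the robot, y to its left, z up, the work surface at z = 0. Lengths are in m, angles in degrees, forces in N, time in s.
With the tool pointing down it reaches from about 0.35 to 0.875 m from the base axis. Payload 4.2 kg.
Tool frame: the origin (TCP) lies midway between the tips of the shut fingers; the grasp point (between the pads) lies 19 mm behind it; z points along the fingers, y is the line along which they close (so a half turn about z gives the same grasp; the last joint's range is limited). The gripper opens to 87 mm and grips with 3 to 60 N. Pads are 19 mm wide; open, the fingers measure 117 mm over their backs; the gripper's body (75 mm by 190 mm) begins 51 mm behind the grasp point.
Start: joints at [-59.439, 22.042, 0.453, 0, -68.411, -14.817], TCP at [0.17, -0.602, 0.223] pointing down, gripper open.
Joint ranges: [-179.83, 179.83], [-69.29, 118.12], [-61.27, 80.66], [-181.25, 117.63], [-171.15, -9.14], [-177.46, 177.46]. Speed limits (degrees/s): [159.86, 159.86, 180, 180, 180, 180].

## Interface

Orientations are given as a 3x3 rotation matrix whose columns are the frame's x, y, z axes.
In Python, from station import * gives the robot as it stands.
- The arm moves only by the tool move_arm, never from a script. Its argument "targets" is text: rows parted by semicolons, each of 4 numbers parted by spaces: the shift along the world's x, y, z in units of 25 mm (1.0 is 25 mm), then the turn about the world's z in units of 5 degrees (1.0 is 5 degrees). In form: tx ty tz spin; .... A call has 1 to 10 rows; each row shifts and turns the commanded pose from where the row before left it; what a row does not reach is not made up. A row lasts 1/12 s, in which the tool goes at most 41.7 mm and 7.16 degrees, less where a joint would pass 70% of its speed; a pose out of reach is approached as far as the arm can. A call is refused whole if a number of a shift passes 1 or a number of a turn 1, either way. A call with a gripper value outside its range is refused whole. "gripper" is the finger opening in mm, from 0 to 87, set as the call begins (left out, the last holds). The fingers move at their own pace and stop on an object; the grip force is fixed at half the most. Time passes only in rows, so rows that do not move let the fingers close. It gives the time, the measured TCP pose, the force, the opening and the grip force at its end, in the units of the state.
- sense(): the state, without advancing time (a new reading comes with each control period).
- capture(name): name is "side" or "top"; returns a dict with "image" (384x512x3 uint8, blue, green, red), "fx", "fy", "cx", "cy" (pixels), "world_from_camera" (4x4, takes a point from camera to world coordinates). Camera axes: x right, y up, looking along -z (the intrinsics and any distortion apply to the point x, -y, -z); pixel columns grow to the right and rows downward; lengths in m; the calibration is good to about 2 mm. A picture is of the moment at which its call begins. There is no depth.
- finish_job(): hands the job in; it is judged then, once.
The state is a dict: "time_s": time; "joints": joint angles; "joint_velocities": joint speeds; "effort": joint torques, N m; "tcp_pos": TCP position; "ee_rot": TCP orientation; "wrist_force": force on the tool from outside, world axes, zero at the start; "moment": the same for the moment, N m; "gripper_width": opening from 0.0 (shut) to 1.0 (fully open); "gripper_force": force on a finger pad.
Only numpy, scipy, OpenCV 4.12 (cv2) and the standard library are available. Lean on these libraries where they do the work, as an engineer would, in place of code of your own. Each camera call takes 0.05 s, during which the arm holds its last target. There are 200 camera calls.

## Working session

There is one attempt and no reset: what is moved stays moved. The work goes in short steps, Python scripts to look and compute and a tool call to move; the robot and the scene stay as the last step left them, time stands still between calls to the robot, and variables do not carry over. Pictures are saved under pics/ and viewed, at most 10 in all, crops included, and the job is handed in when it is done.

Besides the shell and the picture viewer there is one more tool, called after ">>>" as name(argument=value, ...) on one line, values as JSON. move_arm: Moves the arm, as the interface text tells. Its arguments: {"type":"object","properties":{"targets":{"type":"string"},"gripper":{"type":"number"}},"required":["targets"]}

```bash
ls; mkdir -p pics
python3 - <<'E'
from station import *
import cv2,pickle
for n in("side","top"):
    c=capture(n);cv2.imwrite(f"pics/{n}0.png",c["image"]);pickle.dump(c,open(f"{n}.pkl","wb"))
    print(n,c["fx"],c["fy"],c["cx"],c["cy"],c["world_from_camera"].round(3).tolist(),[k for k in c])
s=sense();print(s)
E
```

```text
pics
side 410.6505933604263 410.6505933604263 258.549331639982 194.47339906379264 [[-0.71, 0.506, -0.49, 0.084], [-0.705, -0.519, 0.484, 0.464], [-0.009, 0.689, 0.725, 0.804], [0.0, 0.0, 0.0, 1.0]] ['image', 'fx', 'fy', 'cx', 'cy', 'world_from_camera']
top 473.1833216721615 473.1833216721615 254.34948143585865 197.1787087834497 [[-0.0, 0.987, -0.162, 0.377], [-1.0, 0.002, 0.012, 0.001], [0.012, 0.162, 0.987, 1.22], [0.0, 0.0, 0.0, 1.0]] ['image', 'fx', 'fy', 'cx', 'cy', 'world_from_camera']
{'time_s': 0.1, 'joints': array([-5.94373897e+01,  2.20864892e+01,  3.90105686e-01, -2.51890865e-02,
       -6.84110855e+01, -1.48166732e+01]), 'joint_velocities': array([-0.10196792, -0.11590714,  0.22313339,  0.06769714, -0.01036129,
        0.05405603]), 'effort': array([-5.40230085e-04, -3.91690779e+01,  1.87933391e+01,  4.23187226e+00,
        1.34614098e-02, -7.91255616e-05]), 'tcp_pos': array([ 0.16948901, -0.60104139,  0.22158497]), 'ee_rot': array([[-9.62518446e-01, -2.71215560e-01, -6.01732379e-04],
       [-2.71216214e-01,  9.62516723e-01,  1.82293912e-03],
       [ 8.47680234e-05,  1.91781211e-03, -9.99998157e-01]]), 'wrist_force': array([ 0.03219866, -0.20751682, -1.23207197]), 'moment': array([-0.01527666, -0.02197743, -0.03882596]), 'gripper_force': 0.0, 'gripper_width': 0.9964669062666215}
```

View pics/top0.png

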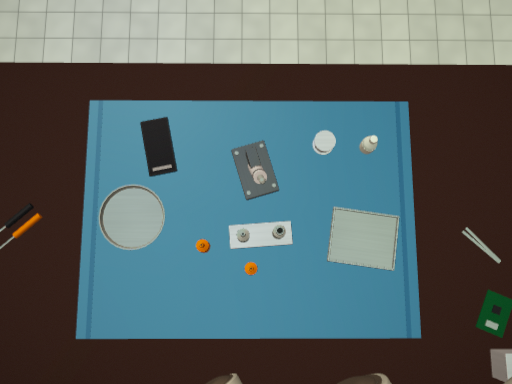

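View pics/side0.png

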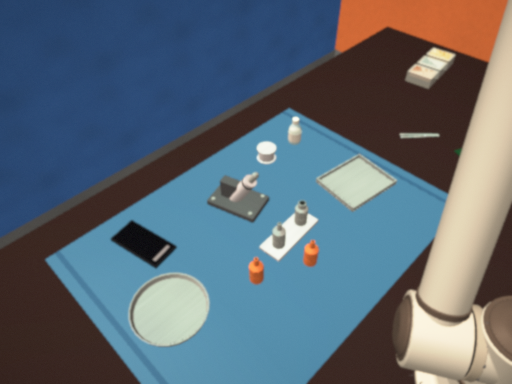

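The top view shows the rack at (261,235) with grey nozzles at (243,235) and (279,232). Orange look-alikes are at (203,245) and (251,268). The gauge is at (257,172), the tray at (364,239), the dish at (132,217), the phone at (159,147), the reel at (324,143) and the flux bottle at (369,145). The grey steel pair on the white rack fits the description, so I'll confirm it in an enlarged crop.

Run:
```python
import cv2,pickle,numpy as np
t=pickle.load(open("top.pkl","rb"))["image"];s=pickle.load(open("side.pkl","rb"))["image"]
a=cv2.resize(t[130:260,220:300],None,fx=4.5,fy=4.5,interpolation=2)   # 360x585
b=cv2.resize(s[165:265,205:325],None,fx=3.6,fy=3.6,interpolation=2)
o=np.zeros((585,800,3),np.uint8);o[:,:360]=a;o[:360,368:800]=b
cv2.imwrite("pics/crop1.png",o)
```

```text
(no output)
```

View pics/crop1.png

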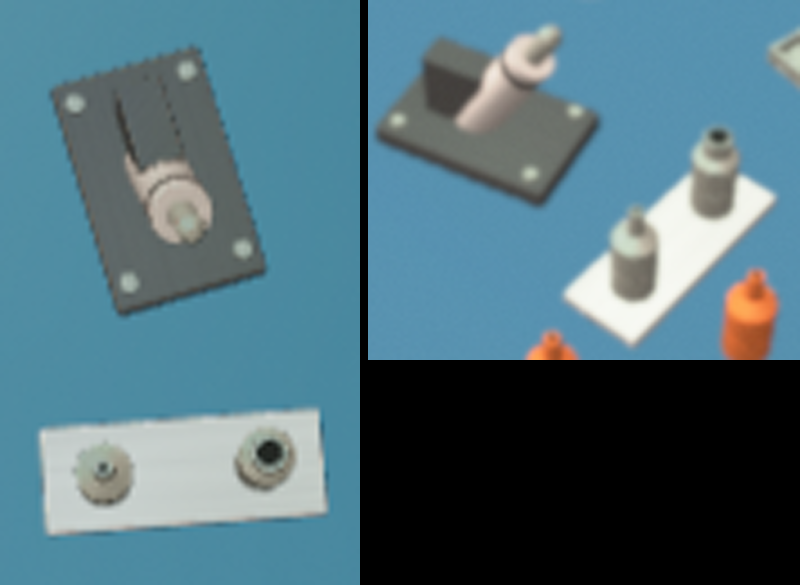

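In the crop, the thin-tip nozzle_a is on the left (105,468) and the wide-tip nozzle_b on the right (269,452), both grey on the rack. The gauge's long axis is turned slightly, with the pin pointing down and to the right.

```bash
cat > h.py <<'E'
import numpy as np,pickle,cv2
C={n:pickle.load(open(n+".pkl","rb")) for n in("side","top")}
def ray(n,u,v):
    c=C[n];M=c["world_from_camera"];d=np.array([(u-c["cx"])/c["fx"],-(v-c["cy"])/c["fy"],-1]);return M[:3,3],M[:3,:3]@d
def pt(n,u,v,z):
    o,d=ray(n,u,v);return o+d*(z-o[2])/d[2]
def tri(a,b):
    A=np.zeros((3,3));y=np.zeros(3)
    for n,p in(("top",a),("side",b)):
        o,d=ray(n,*p);d=d/np.linalg.norm(d);P=np.eye(3)-np.outer(d,d);A+=P;y+=P@o
    return np.linalg.solve(A,y)
def px(n,p):
    c=C[n];M=c["world_from_camera"];q=M[:3,:3].T@(np.asarray(p)-M[:3,3]);return np.array([c["cx"]-c["fx"]*q[0]/q[2],c["cy"]+c["fy"]*q[1]/q[2]])
T=lambda x,y:(220+(x+.5)/4.5-.5,130+(y+.5)/4.5-.5)
S=lambda x,y:(205+(x-368+.5)/3.6-.5,165+(y+.5)/3.6-.5)
E
python3 - <<'E'
from h import *
np.set_printoptions(precision=4,suppress=True)
st=np.array([pt("top",*T(*p),.018) for p in[(52,92),(197,48),(265,268),(122,313)]])
print("stand",st.mean(0),np.linalg.norm(st[1]-st[0]),np.linalg.norm(st[2]-st[1]),"dir",(st[2]+st[3]-st[0]-st[1])/2)
d=(st[2]+st[3]-st[0]-st[1])[:2];d/=np.linalg.norm(d);print("ang",np.degrees(np.arctan2(d[1],d[0])))
sh=np.r_[st.mean(0)[:2]+.02*d,.1];ax=np.r_[d*.5,.866];print("shoulder",sh,"end",sh+.036*ax)
for n in C: print(n,"pred sh",px(n,sh),"end",px(n,sh+.036*ax))
print("meas top sh",T(178,210),"end",T(189,226),"side",S(530,62),S(548,37))
print("tri sh",tri(T(178,210),S(530,62)),"end",tri(T(189,226),S(548,37)))
rk=np.array([pt("top",*T(*p),.01) for p in[(40,430),(318,408),(326,513),(48,535)]]);print("rack",rk.mean(0),np.linalg.norm(rk[1]-rk[0]),np.linalg.norm(rk[2]-rk[1]));e=(rk[0]+rk[3]-rk[1]-rk[2])/2;e/=np.linalg.norm(e);print("rack y",e,"studs",rk.mean(0)+.045*e,rk.mean(0)-.045*e)
print("a",pt("top",*T(105,468),.087),tri(T(105,468),S(636,212)));print("b",pt("top",*T(268,453),.079),tri(T(268,453),S(718,137)))
print("tray",np.mean([pt("top",*p,.016) for p in[(334,208),(398,215),(394,269),(329,262)]],0),"dish",pt("top",132,217,.016))
print("orange",pt("top",203,245,.06),pt("top",251,268,.06))
E
```

```text
stand [ 0.6475 -0.016   0.018 ] 0.08855817116991299 0.13607676750484907 dir [-0.1303 -0.0398  0.    ]
ang -163.00898705307173
shoulder [ 0.6283 -0.0218  0.1   ] end [ 0.6111 -0.0271  0.1312]
side pred sh [243.2098 177.3735] end [249.2953 170.4069]
top pred sh [257.7913 169.7345] end [260.2979 173.988 ]
meas top sh (259.1666666666667, 176.27777777777777) end (261.6111111111111, 179.83333333333334) side (249.63888888888889, 181.86111111111111) (254.63888888888889, 174.91666666666666)
tri sh [ 0.6125 -0.0262  0.0926] end [ 0.5982 -0.0309  0.1225]
rack [ 0.4793 -0.0298  0.01  ] 0.15935017528015813 0.06002566832910598
rack y [-0.0796  0.9968  0.    ] studs [0.4758 0.015  0.01  ] [ 0.4829 -0.0747  0.01  ]
a [0.4745 0.0138 0.087 ] [0.4747 0.0137 0.0827]
b [ 0.4834 -0.0737  0.079 ] [ 0.4827 -0.0743  0.078 ]
tray [ 0.469  -0.2936  0.016 ] dish [0.5229 0.298  0.016 ]
orange [0.449  0.1115 0.06  ] [ 0.3934 -0.0058  0.06  ]
```

Run:
```python
from h import *
np.set_printoptions(precision=4,suppress=True)
print("sh",pt("top",*T(180,211),.1),pt("side",*S(530,62),.1));print("end",pt("top",*T(189,226),.131),pt("side",*S(549,36),.131))
# overlay hypothesis
yaw=np.radians(-163)
def circ(c,ax,r):
    u=np.cross(ax,[0,0,1]);u/=np.linalg.norm(u);w=np.cross(ax,u);th=np.linspace(0,2*np.pi,40);return [c+r*(np.cos(t)*u+np.sin(t)*w) for t in th]
o=np.zeros((600,800,3),np.uint8)
K=9;t=cv2.resize(C["top"]["image"][160:195,235:279],None,fx=K,fy=K,interpolation=2);s=cv2.resize(C["side"]["image"][160:195,225:269],None,fx=K,fy=K,interpolation=2)
for j,sh in enumerate([(.6125,-.0265),(.609,-.025)]):
  ax=np.r_[np.cos(yaw)*.5,np.sin(yaw)*.5,.866];sh=np.r_[sh,.1]
  for i,(im,n,u0,v0) in enumerate([(t,"top",235,160),(s,"side",225,160)]):
    im=im.copy()[:300]
    for c,r,col in[(sh,.017,(0,0,255)),(sh,.008,(0,255,255)),(sh+.029*ax,.008,(0,255,0)),(sh+.036*ax,.004,(255,0,0))]:
        P=np.array([px(n,q) for q in circ(c,ax,r)]);P=((P-[u0,v0]+.5)*K).astype(np.int32)
        cv2.polylines(im,[P],True,col,1)
    o[j*300:j*300+im.shape[0],i*400:i*400+im.shape[1]]=im[:, :400]
cv2.imwrite("pics/ov.png",o)
```

```text
sh [ 0.6116 -0.0262  0.1   ] [ 0.6057 -0.0219  0.1   ]
end [ 0.5972 -0.0301  0.131 ] [ 0.5912 -0.0262  0.131 ]
```

View pics/ov.png

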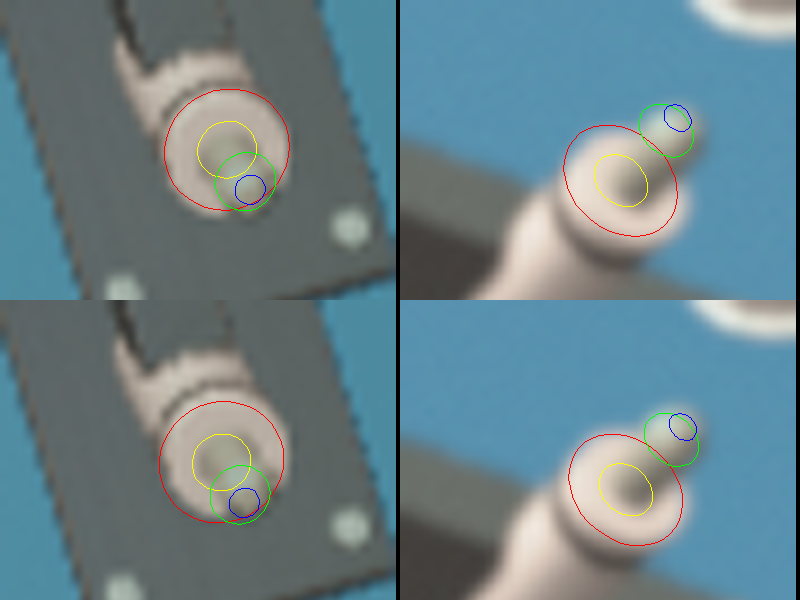

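The overlay puts the shoulder at about (0.611, -0.0265, 0.1), using the top camera at the known height, with the pin leaning along yaw -163°. That lies on the stand's centreline, so it is consistent. The tool's closing axis is already almost square to the lean plane. The nozzle will have to pivot between the pads, so I'll grip the sleeve 34 mm above the mouth.

>>> move_arm(targets="0.49 0.98 0 0.26;0.49 0.98 0 0;0.49 0.98 0 0;0.49 0.98 0 0;0.49 0.98 0 0;0.49 0.98 0 0;0.49 0.98 0 0;0.49 0.98 0 0;0.49 0.98 0 0;0.49 0.98 0 0", gripper=75)

```text
time_s: 0.93
tcp_pos: [0.2922, -0.3551, 0.2222]
ee_rot: [[-0.956, -0.293, -0.0], [-0.293, 0.956, 0.0], [0.0, 0.001, -1.0]]
wrist_force: [-0.1, 0.3, -1.3]
gripper_width: 0.864
gripper_force: 0.0
```

>>> move_arm(targets="0.49 0.98 0 0;0.49 0.98 0 0;0.49 0.98 0 0;0.49 0.98 0 0;0.49 0.98 0 0;0.49 0.98 0 0;0.49 0.98 0 0;0.49 0.98 0 0;0.49 0.98 0 0;0.49 0.98 0 0")

```text
time_s: 1.77
tcp_pos: [0.4147, -0.1102, 0.2224]
ee_rot: [[-0.956, -0.293, -0.0], [-0.293, 0.956, 0.0], [0.0, 0.0, -1.0]]
wrist_force: [0.5, -0.2, 0.7]
gripper_width: 0.86
gripper_force: 0.0
```

>>> move_arm(targets="0.4 0.83 0 0;0.4 0.83 0 0;0.4 0.83 0 0;0.4 0.83 0 0;0.4 0.83 0 0;0.41 0.83 0 0;0 0 -0.8 0;0 0 -1 0;0 0 -1 0;0 0 -1 0")

```text
time_s: 2.6
tcp_pos: [0.4746, 0.0132, 0.1264]
ee_rot: [[-0.956, -0.293, 0.0], [-0.293, 0.956, 0.0], [-0.0, 0.0, -1.0]]
wrist_force: [-0.5, -0.1, 0.9]
gripper_width: 0.862
gripper_force: 0.0
```

```bash
cat > look.py <<'E'
import sys,pickle,cv2,numpy as np
from station import *
def look(name,tr,sr,k):
    o=np.zeros((600,800,3),np.uint8)
    for i,(n,(u,v,w,h)) in enumerate((("top",tr),("side",sr))):
        im=capture(n)["image"][v:v+h,u:u+w];im=cv2.resize(im,None,fx=k,fy=k,interpolation=2)[:600,:398]
        o[:im.shape[0],i*400:i*400+im.shape[1]]=im
    cv2.imwrite(f"pics/{name}.png",o)
E
python3 - <<'E'
from look import *
look("g1",(200,190,100,100),(240,190,100,100),4)
E
```

```text
(no output)
```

View pics/g1.png

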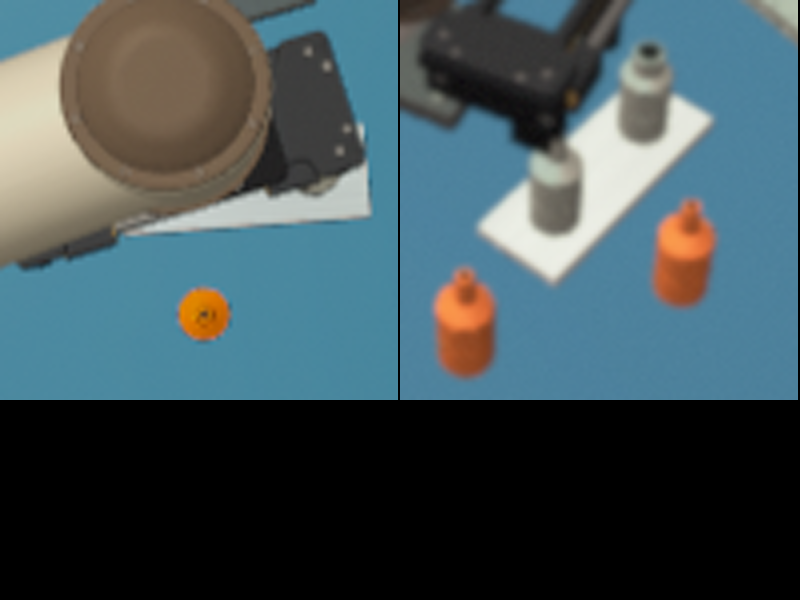

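The side view shows the arm above the thin-tip nozzle_a (555,190) with the fingers straddling it; the top view is blocked by the wrist. Next I'll descend and grip.

>>> move_arm(targets="0 0 -1 0;0 0 -1 0;0 0 -1 0;0 0 -0.7 0;0 0 -0.35 0;0 0 0 0")

```text
time_s: 3.2
tcp_pos: [0.4745, 0.0128, 0.0256]
ee_rot: [[-0.956, -0.293, -0.002], [-0.293, 0.956, -0.001], [0.003, -0.0, -1.0]]
wrist_force: [-0.3, -0.1, 0.6]
gripper_width: 0.86
gripper_force: 0.0
```

>>> move_arm(targets="0 0 0 0;0 0 0 0;0 0 0 0;0 0 0 0;0 0 0 0;0 0 0 0", gripper=20)

```text
time_s: 3.7
tcp_pos: [0.4751, 0.0131, 0.0268]
ee_rot: [[-0.956, -0.293, 0.001], [-0.293, 0.956, 0.0], [-0.001, 0.0, -1.0]]
wrist_force: [0.7, -0.4, -1.1]
gripper_width: 0.492
gripper_force: 0.0
```

>>> move_arm(targets="0 0 0 0;0 0 0 0;0 0 0 0;0 0 0 0;0 0 0 0")

```text
time_s: 4.12
tcp_pos: [0.4749, 0.013, 0.0265]
ee_rot: [[-0.956, -0.293, 0.0], [-0.293, 0.956, 0.0], [-0.0, 0.0, -1.0]]
wrist_force: [-0.6, 0.1, 3.4]
gripper_width: 0.359
gripper_force: 30.0
```

>>> move_arm(targets="0 0 0.4 0;0 0 0.8 0;0 0 1 0;0 0 1 0;0 0 1 0;0 0 1 0;0 0 1 0")

```text
time_s: 4.7
tcp_pos: [0.4742, 0.0128, 0.182]
ee_rot: [[-0.956, -0.293, -0.001], [-0.293, 0.956, -0.0], [0.001, 0.0, -1.0]]
wrist_force: [0.6, 0.0, -1.7]
gripper_width: 0.354
gripper_force: 30.0
```

>>> move_arm(targets="0.5 -0.2 0 0;0.9 -0.34 0 0;0.9 -0.34 0 0;0.9 -0.34 0 0;0.9 -0.34 0 0;0.5 -0.18 0 0;0.16 -0.06 -0.3 0;0 0 -0.28 0;0 0 0 0;0 0 0 0")

```text
time_s: 5.53
tcp_pos: [0.5922, -0.0319, 0.1656]
ee_rot: [[-0.956, -0.293, -0.003], [-0.293, 0.956, -0.0], [0.003, 0.001, -1.0]]
wrist_force: [-1.0, -0.4, -0.5]
gripper_width: 0.361
gripper_force: 30.0
```

Run:
```python
from look import *
s=sense();print(s["tcp_pos"],s["wrist_force"])
look("p1",(230,140,66,66),(215,140,66,66),6)
```

```text
[ 0.59218819 -0.03188842  0.1655645 ] [-1.04616945 -0.37542514 -0.49471691]
```

View pics/p1.png

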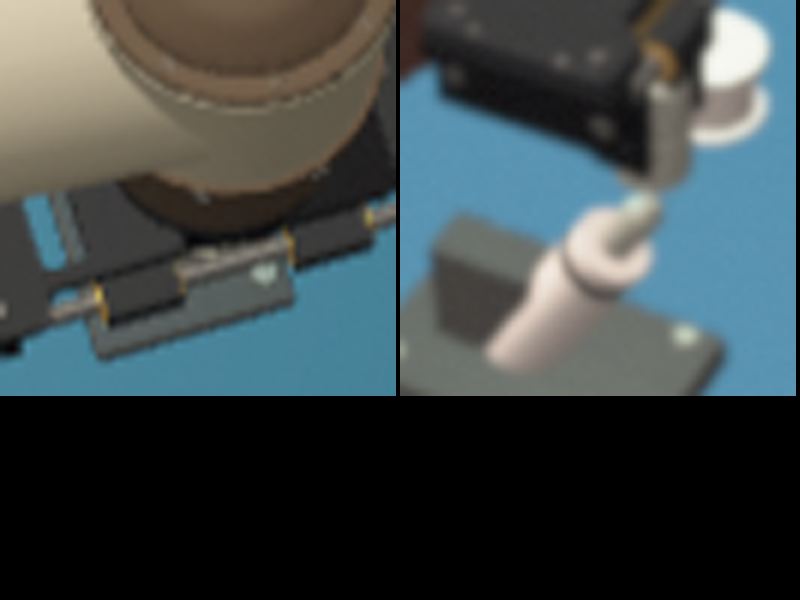

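The side crop shows the sleeve above the pin tip at (648,200), with its lower rim at about (655,187) and its right edge at x = 692. I'll check the alignment numerically.

Run:
```python
from h import *
m=np.array([.5922,-.0319,.149]);e=np.array([.5938,-.0318,.1312])
print("pred mouth",px("side",m),"meas ~",(256,165.8)," pred end",px("side",e),"meas ~",(256.3,173.4))
for t in(.016,): print([px("side",m+[t*np.cos(a),t*np.sin(a),0]).round(1).tolist() for a in np.radians(range(0,360,45))])
```

```text
pred mouth [256.21163438 167.69002558] meas ~ (256, 165.8)  pred end [255.8052079  172.89918141] meas ~ (256.3, 173.4)
[[251.4, 164.5], [249.4, 167.8], [251.4, 171.0], [256.2, 172.4], [261.1, 170.9], [263.0, 167.6], [261.0, 164.4], [256.2, 163.1]]
```

The prediction and the picture agree to within about 2 mm, so I'll start lowering gently.

>>> move_arm(targets="0 0 -0.2 0;0 0 -0.2 0;-0.04 -0.01 -0.2 0;-0.04 -0.01 -0.2 0;-0.04 -0.01 -0.2 0;-0.04 -0.01 -0.1 0;0 0 0 0")

```text
time_s: 6.22
tcp_pos: [0.5937, -0.032, 0.1409]
ee_rot: [[-0.956, -0.294, 0.01], [-0.294, 0.956, 0.002], [-0.01, -0.001, -1.0]]
wrist_force: [5.8, 2.2, 1.6]
gripper_width: 0.355
gripper_force: 30.0
```

>>> move_arm(targets="-0.06 -0.02 -0.1 0;-0.06 -0.02 -0.1 0;-0.06 -0.02 -0.1 0;0 0 -0.1 0;0 0 0 0;0 0 0 0")

```text
time_s: 6.72
tcp_pos: [0.5911, -0.0329, 0.1325]
ee_rot: [[-0.955, -0.295, 0.015], [-0.295, 0.956, 0.002], [-0.015, -0.002, -1.0]]
wrist_force: [6.4, 3.4, 5.6]
gripper_width: 0.35
gripper_force: 30.0
```

>>> move_arm(targets="0.04 0.01 -0.07 0;0.04 0.01 -0.07 0;0.04 0.01 -0.07 0;0 0 0 0;0 0 0 0")

```text
time_s: 7.13
tcp_pos: [0.594, -0.032, 0.1272]
ee_rot: [[-0.955, -0.295, 0.014], [-0.295, 0.956, 0.002], [-0.014, -0.002, -1.0]]
wrist_force: [4.7, 4.0, 5.4]
gripper_width: 0.35
gripper_force: 30.0
```

Run:
```python
from look import *
look("p2",(230,140,66,66),(215,140,66,66),6)
```

```text
(no output)
```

View pics/p2.png

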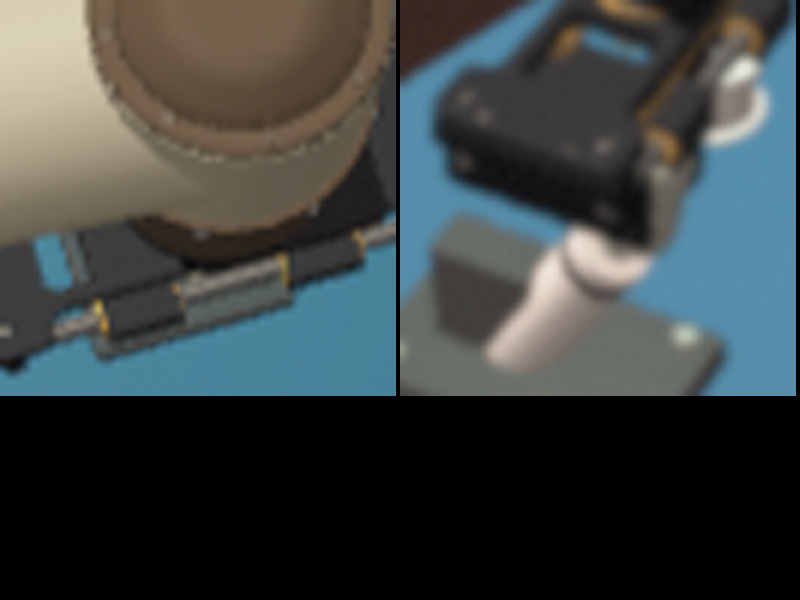

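The nozzle is on the pin and tilting, with its sleeve edge leaning at (670,210), but it needs more tilt. I'll bias towards the lean and continue.

>>> move_arm(targets="-0.15 -0.05 0 0;-0.15 -0.05 0 0;-0.1 -0.03 -0.05 0;0 0 0 0;0 0 0 0")

```text
time_s: 7.65
tcp_pos: [0.5857, -0.0344, 0.1254]
ee_rot: [[-0.955, -0.295, 0.018], [-0.295, 0.955, 0.004], [-0.018, -0.002, -1.0]]
wrist_force: [10.0, 5.2, 0.0]
gripper_width: 0.35
gripper_force: 30.0
```

>>> move_arm(targets="0.04 0.01 -0.07 0;0.04 0.01 -0.07 0;0.04 0.01 -0.07 0;0 0 0 0;0 0 0 0")

```text
time_s: 8.07
tcp_pos: [0.5866, -0.0344, 0.1213]
ee_rot: [[-0.955, -0.295, 0.013], [-0.295, 0.955, 0.002], [-0.013, -0.002, -1.0]]
wrist_force: [3.7, 5.6, 8.8]
gripper_width: 0.354
gripper_force: 30.0
```

>>> move_arm(targets="0.04 0.05 -0.07 0;0.04 0.05 -0.07 0;0 0 0 0;0 0 0 0")

```text
time_s: 8.4
tcp_pos: [0.5872, -0.0342, 0.121]
ee_rot: [[-0.955, -0.296, 0.011], [-0.296, 0.955, -0.002], [-0.01, -0.005, -1.0]]
wrist_force: [-4.4, -0.0, 25.2]
gripper_width: 0.355
gripper_force: 30.0
```

>>> move_arm(targets="0.04 0.01 -0.07 0;0.04 0.01 -0.07 0;0 0 0 0;0 0 0 0")

```text
time_s: 8.73
tcp_pos: [0.5879, -0.0341, 0.1197]
ee_rot: [[-0.955, -0.297, 0.009], [-0.297, 0.955, -0.003], [-0.007, -0.005, -1.0]]
wrist_force: [-11.4, 2.2, 36.1]
gripper_width: 0.35
gripper_force: 30.0
```

It stopped hard at s ≈ 11 mm: the TCP z held at about 0.121 while the axial force climbed from 5 to 37 N along the pin axis. nozzle_a is therefore bad. I'll withdraw along the axis, then use the last 8 mm of pin to swing it upright.

>>> move_arm(targets="-0.08 -0.02 0.15 0;-0.1 -0.03 0.17 0;-0.1 -0.03 0.17 0;-0.1 -0.03 0.17 0;-0.1 -0.03 0.17 0;-0.06 -0.02 0.14 0;0 0 0 0")

```text
time_s: 9.32
tcp_pos: [0.5747, -0.0367, 0.137]
ee_rot: [[-0.956, -0.294, 0.007], [-0.294, 0.956, 0.001], [-0.007, -0.002, -1.0]]
wrist_force: [2.5, 1.9, 7.4]
gripper_width: 0.349
gripper_force: 30.0
```

>>> move_arm(targets="0.2 0.06 0.05 0;0.2 0.06 0.05 0;0.2 0.06 0.05 0;0.2 0.06 0.05 0;0.15 0.05 0 0;0.15 0.05 0 0;0 0 0 0;0 0 0 0")

```text
time_s: 9.98
tcp_pos: [0.5922, -0.0308, 0.1361]
ee_rot: [[-0.956, -0.291, -0.019], [-0.291, 0.957, -0.003], [0.02, 0.002, -1.0]]
wrist_force: [-8.4, -3.0, 0.3]
gripper_width: 0.353
gripper_force: 30.0
```

Run:
```python
from look import *
look("p3",(230,140,66,66),(215,140,66,66),6)
```

```text
(no output)
```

View pics/p3.png

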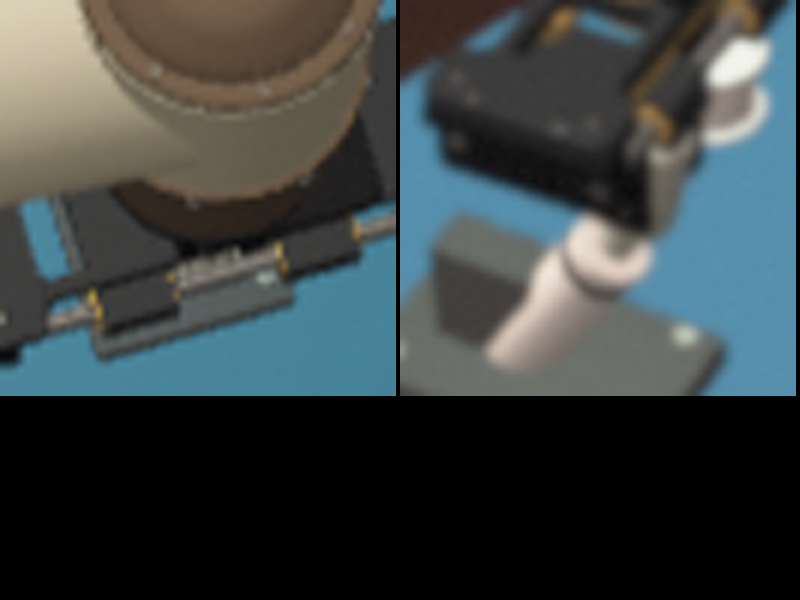

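The side crop shows the nozzle partly righted, with its right edge at (690→665) still slanted and the pin still inside the mouth. I'll push a bit further, then lift off.

>>> move_arm(targets="0.2 0.06 0.05 0;0.2 0.06 0.05 0;0.15 0.04 0.05 0;0 0 0 0;0 0 0 0")

```text
time_s: 10.5
tcp_pos: [0.6009, -0.028, 0.1358]
ee_rot: [[-0.957, -0.289, -0.033], [-0.289, 0.957, -0.005], [0.033, 0.005, -0.999]]
wrist_force: [-13.0, -6.0, -8.5]
gripper_width: 0.349
gripper_force: 30.0
```

>>> move_arm(targets="0 0 0.2 0;0 0 0.4 0;0 0 0.8 0;0 0 0.8 0;0 0 0 0;0 0 0 0")

```text
time_s: 11.0
tcp_pos: [0.6133, -0.0247, 0.1985]
ee_rot: [[-0.956, -0.293, 0.0], [-0.293, 0.956, 0.001], [-0.0, 0.0, -1.0]]
wrist_force: [0.5, -0.1, -1.4]
gripper_width: 0.349
gripper_force: 30.0
```

Run:
```python
from look import *
import cv2
im=capture("side")["image"][110:185,215:295];cv2.imwrite("pics/p4.png",cv2.resize(im,None,fx=8,fy=8,interpolation=2))
```

```text
(no output)
```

View pics/p4.png

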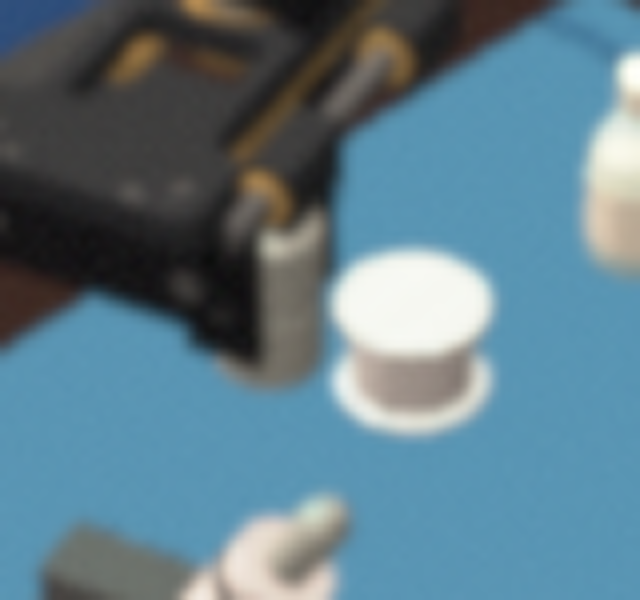

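The side crop shows nozzle_a nearly upright in the grip (280,310) and clear of the pin (325,515). Next I'll take it to the dish.

>>> move_arm(targets="-0.15 0.5 0 0;-0.28 0.98 0 0;-0.28 0.98 0 0;-0.28 0.98 0 0;-0.28 0.98 0 0;-0.28 0.98 0 0;-0.28 0.98 0 0;-0.28 0.98 0 0;-0.28 0.98 0 0;-0.28 0.98 0 0")

```text
time_s: 11.88
tcp_pos: [0.5447, 0.2096, 0.1969]
ee_rot: [[-0.956, -0.293, -0.003], [-0.293, 0.956, -0.001], [0.003, -0.001, -1.0]]
wrist_force: [1.6, 0.4, -1.1]
gripper_width: 0.35
gripper_force: 30.0
```

>>> move_arm(targets="-0.28 0.98 0 0;-0.28 0.98 0 0;-0.28 0.98 0 0;-0.08 0.5 0 0;0 0 -1 0;0 0 -1 0;0 0 -1 0;0 0 -1 0;0 0 -1 0;0 0 -1 0")

```text
time_s: 12.72
tcp_pos: [0.5225, 0.2937, 0.0464]
ee_rot: [[-0.956, -0.293, -0.002], [-0.293, 0.956, -0.001], [0.002, -0.001, -1.0]]
wrist_force: [1.1, 0.7, -0.5]
gripper_width: 0.355
gripper_force: 30.0
```

>>> move_arm(targets="0 0 -0.35 0;0 0 -0.2 0;0 0 0 0;0 0 0 0")

```text
time_s: 13.05
tcp_pos: [0.524, 0.2947, 0.0357]
ee_rot: [[-0.956, -0.294, 0.001], [-0.294, 0.956, 0.001], [-0.001, 0.0, -1.0]]
wrist_force: [-0.3, 0.7, -1.9]
gripper_width: 0.353
gripper_force: 30.0
```

>>> move_arm(targets="0 0 -0.15 0;0 0 -0.15 0;0 0 -0.12 0;0 0 0 0;0 0 0 0")

```text
time_s: 13.47
tcp_pos: [0.5233, 0.2942, 0.0244]
ee_rot: [[-0.956, -0.293, 0.0], [-0.293, 0.956, -0.0], [-0.0, -0.0, -1.0]]
wrist_force: [-0.6, -0.0, -1.0]
gripper_width: 0.349
gripper_force: 30.0
```

>>> move_arm(targets="0 0 -0.1 0;0 0 -0.1 0;0 0 0 0;0 0 0 0")

```text
time_s: 13.8
tcp_pos: [0.5237, 0.2944, 0.0198]
ee_rot: [[-0.956, -0.293, 0.001], [-0.293, 0.956, 0.0], [-0.001, 0.0, -1.0]]
wrist_force: [-0.4, -0.9, 1.9]
gripper_width: 0.352
gripper_force: 30.0
```

>>> move_arm(targets="0 0 -0.08 0;0 0 -0.06 0;0 0 0 0;0 0 0 0")

```text
time_s: 14.13
tcp_pos: [0.5243, 0.2946, 0.0193]
ee_rot: [[-0.956, -0.295, 0.002], [-0.295, 0.956, 0.001], [-0.002, -0.0, -1.0]]
wrist_force: [-4.1, -2.2, 17.7]
gripper_width: 0.35
gripper_force: 30.0
```

>>> move_arm(targets="0 0 0.1 0;0 0 0 0")

```text
time_s: 14.3
tcp_pos: [0.5239, 0.2947, 0.0194]
ee_rot: [[-0.956, -0.293, 0.002], [-0.293, 0.956, 0.001], [-0.002, 0.001, -1.0]]
wrist_force: [-1.7, 1.7, 8.6]
gripper_width: 0.352
gripper_force: 30.0
```

>>> move_arm(targets="0 0 0 0;0 0 0 0;0 0 0 0;0 0 0 0;0 0 0 0;0 0 0 0;0 0 0 0", gripper=75)

```text
time_s: 14.88
tcp_pos: [0.5233, 0.2942, 0.0181]
ee_rot: [[-0.956, -0.293, -0.0], [-0.293, 0.956, -0.0], [0.0, -0.0, -1.0]]
wrist_force: [-0.0, -0.6, -0.3]
gripper_width: 0.798
gripper_force: 0.0
```

>>> move_arm(targets="0 0 0.4 0;0 0 1 0;0 0 1 0;0 0 1 0;0 0 1 0;0 0 1 0;0 0 1 0;0 0 0.6 0;0 -1 0 0;0 -1 0 0")

```text
time_s: 15.72
tcp_pos: [0.5238, 0.2449, 0.1956]
ee_rot: [[-0.955, -0.295, 0.003], [-0.295, 0.955, 0.003], [-0.004, 0.002, -1.0]]
wrist_force: [-0.6, -0.4, -0.8]
gripper_width: 0.863
gripper_force: 0.0
```

Run:
```python
from h import *
from station import capture
c=capture("side")["image"];np.set_printoptions(suppress=True,precision=1)
d=cv2.absdiff(c,C["side"]["image"]).max(2)[255:360,120:220]>35
n,l,s,ct=cv2.connectedComponentsWithStats(d.astype(np.uint8));print([(list(s[i]+[120,255,0,0,0]),ct[i]+[120,255]) for i in range(1,n) if s[i][4]>8])
b=np.array([.5237,.2945,.004]);print("upright pred base",px("side",b),"tip",px("side",b+[0,0,.077]))
cv2.imwrite("pics/d1.png",cv2.resize(c[250:350,110:230],None,fx=5,fy=5))
```

```text
[([np.int64(120), np.int64(255), np.int64(100), np.int64(105), np.int64(10163)], array([170.2, 308.1])), ([np.int64(152), np.int64(255), np.int64(11), np.int64(6), np.int64(44)], array([156.5, 257.3]))]
upright pred base [171.7 307.3] tip [165.4 288.4]
```

>>> move_arm(targets="-0.12 -0.98 0 0;-0.12 -0.98 0 0;-0.12 -0.98 0 0;-0.12 -0.98 0 0;-0.12 -0.98 0 0;-0.12 -0.98 0 0;-0.12 -0.98 0 0;-0.12 -0.98 0 0;-0.12 -0.98 0 0;-0.12 -0.98 0 0")

```text
time_s: 16.6
tcp_pos: [0.493, -0.0019, 0.1941]
ee_rot: [[-0.956, -0.293, 0.001], [-0.293, 0.956, 0.0], [-0.001, -0.0, -1.0]]
wrist_force: [0.5, 0.6, -0.4]
gripper_width: 0.859
gripper_force: 0.0
```

>>> move_arm(targets="-0.12 -0.98 0 0;-0.12 -0.98 0 0;-0.12 -0.98 0 0;0 0 0 0;0 0 0 0")

```text
time_s: 17.02
tcp_pos: [0.4841, -0.0752, 0.1939]
ee_rot: [[-0.957, -0.291, 0.001], [-0.291, 0.957, 0.0], [-0.001, -0.0, -1.0]]
wrist_force: [-0.2, -0.2, -0.4]
gripper_width: 0.861
gripper_force: 0.0
```

Run:
```python
from h import *
from station import capture,sense
print(sense()["tcp_pos"])
c=capture("side")["image"];t=capture("top")["image"];np.set_printoptions(suppress=True,precision=1)
for n,i,(u,v,w,h) in(("side",c,(120,262,100,95)),("top",t,(95,180,75,75))):
    d=cv2.absdiff(i,C[n]["image"]).max(2)[v:v+h,u:u+w]>30
    k,l,s,ct=cv2.connectedComponentsWithStats(d.astype(np.uint8));print(n,[(s[j].tolist(),ct[j]+[u,v]) for j in range(1,k) if s[j][4]>8])
b=np.array([.5237,.2945,.004])
for n in C: print(n,"pred base",px(n,b),"sleeve top",px(n,b+[0,0,.05]),"tip",px(n,b+[0,0,.077]))
cv2.imwrite("pics/d1.png",np.hstack([cv2.resize(c[262:362,120:220],None,fx=4,fy=4),cv2.resize(t[175:255,90:170],None,fx=5,fy=5)]))
```

```text
[ 0.48413976 -0.07520653  0.19393624]
side [([43, 26, 18, 27, 311], array([171.8, 302.1]))]
top [([54, 18, 21, 57, 978], array([160.3, 225.6])), ([32, 31, 15, 13, 141], array([134. , 217.3]))]
side pred base [171.7 307.3] sleeve top [167.7 295.3] tip [165.4 288.4]
top pred base [134.5 217.3] sleeve top [129.7 214.8] tip [126.9 213.4]
```

In the dish, the side blob spans rows 288–315 with the tip at the predicted row 288, and the top blob runs from the tip at 127 to the sleeve at 142. nozzle_a is standing upright. Now nozzle_b.

>>> move_arm(targets="0 0 -1 0;0 0 -1 0;0 0 -1 0;0 0 -1 0;0 0 -1 0;0 0 -1 0;0 0 -0.5 0;0 0 -0.22 0;0 0 0 0")

```text
time_s: 17.87
tcp_pos: [0.484, -0.0736, 0.0243]
ee_rot: [[-0.956, -0.295, -0.003], [-0.295, 0.956, -0.0], [0.003, 0.0, -1.0]]
wrist_force: [-0.8, -0.0, 1.0]
gripper_width: 0.857
gripper_force: 0.0
```

>>> move_arm(targets="0 0 0 0;0 0 0 0;0 0 0 0;0 0 0 0;0 0 0 0;0 0 0 0;0 0 0 0;0 0 0 0;0 0 0 0;0 0 0 0", gripper=20)

```text
time_s: 18.7
tcp_pos: [0.4844, -0.0743, 0.0255]
ee_rot: [[-0.956, -0.293, 0.0], [-0.293, 0.956, -0.0], [-0.0, -0.0, -1.0]]
wrist_force: [-1.0, 0.5, 1.6]
gripper_width: 0.36
gripper_force: 30.0
```

>>> move_arm(targets="0 0 0 0;0 0 0.4 0;0 0 0.8 0;0 0 1 0;0 0 1 0;0 0 1 0;0 0 1 0;0 0 1 0;0 0 0 0")

```text
time_s: 19.45
tcp_pos: [0.4873, -0.0743, 0.1851]
ee_rot: [[-0.956, -0.294, 0.01], [-0.294, 0.956, 0.0], [-0.01, -0.003, -1.0]]
wrist_force: [0.2, 0.4, -1.0]
gripper_width: 0.358
gripper_force: 30.0
```

>>> move_arm(targets="0.5 0.2 0 0;0.9 0.36 0 0;0.9 0.36 0 0;0.9 0.36 0 0;0.7 0.27 0 0;0.36 0.15 -0.3 0;0 0 -0.3 0;0 0 0 0;0 0 0 0;0 0 0 0")

```text
time_s: 20.28
tcp_pos: [0.5897, -0.0323, 0.1651]
ee_rot: [[-0.956, -0.293, -0.001], [-0.293, 0.956, -0.0], [0.001, 0.0, -1.0]]
wrist_force: [-0.2, 0.1, -1.2]
gripper_width: 0.359
gripper_force: 30.0
```

```bash
python3 -c "
from station import *
capture('side');print(sense()['tcp_pos'],sense()['wrist_force'])"
```

```text
[ 0.59008915 -0.03219182  0.1655874 ] [ 0.52794772 -0.9708149  -0.32201724]
```

>>> move_arm(targets="0.04 0 -0.2 0;0.04 0 -0.2 0;0 0 -0.2 0;0 0 -0.2 0;-0.05 -0.01 -0.2 0;-0.05 -0.01 -0.1 0;0 0 0 0")

```text
time_s: 20.92
tcp_pos: [0.5951, -0.0312, 0.1397]
ee_rot: [[-0.956, -0.294, 0.012], [-0.294, 0.956, 0.001], [-0.012, -0.002, -1.0]]
wrist_force: [5.7, 1.8, 0.5]
gripper_width: 0.357
gripper_force: 30.0
```

>>> move_arm(targets="-0.12 -0.03 -0.1 0;-0.12 -0.03 -0.1 0;-0.12 -0.03 -0.1 0;-0.12 -0.02 -0.1 0;0 0 0 0;0 0 0 0")

```text
time_s: 21.42
tcp_pos: [0.5846, -0.0335, 0.1317]
ee_rot: [[-0.955, -0.295, 0.016], [-0.295, 0.955, 0.002], [-0.016, -0.003, -1.0]]
wrist_force: [4.7, 3.4, 5.9]
gripper_width: 0.351
gripper_force: 30.0
```

>>> move_arm(targets="0.04 0.02 -0.07 0;0.04 0.02 -0.07 0;0.04 0.02 -0.07 0;0 0 0 0;0 0 0 0")

```text
time_s: 21.83
tcp_pos: [0.5877, -0.0324, 0.1259]
ee_rot: [[-0.955, -0.295, 0.015], [-0.295, 0.955, 0.001], [-0.015, -0.003, -1.0]]
wrist_force: [5.8, 1.1, 4.5]
gripper_width: 0.346
gripper_force: 30.0
```

>>> move_arm(targets="0.04 0.02 -0.07 0;0.04 0.02 -0.07 0;0 0 0 0;0 0 0 0")

```text
time_s: 22.17
tcp_pos: [0.5895, -0.0315, 0.1223]
ee_rot: [[-0.955, -0.295, 0.015], [-0.295, 0.955, 0.001], [-0.015, -0.003, -1.0]]
wrist_force: [5.8, 1.7, 4.8]
gripper_width: 0.35
gripper_force: 30.0
```

>>> move_arm(targets="0.03 0.01 -0.07 0;0.03 0.01 -0.07 0;0 0 0 0;0 0 0 0")

```text
time_s: 22.5
tcp_pos: [0.5908, -0.0313, 0.1203]
ee_rot: [[-0.955, -0.296, 0.015], [-0.296, 0.955, 0.0], [-0.014, -0.004, -1.0]]
wrist_force: [3.3, 1.2, 11.8]
gripper_width: 0.357
gripper_force: 30.0
```

>>> move_arm(targets="0.03 0.01 -0.07 0;0.03 0.01 -0.07 0;0 0 0 0;0 0 0 0")

```text
time_s: 22.83
tcp_pos: [0.5912, -0.0313, 0.12]
ee_rot: [[-0.955, -0.297, 0.013], [-0.297, 0.955, -0.001], [-0.013, -0.005, -1.0]]
wrist_force: [-5.3, 2.1, 27.8]
gripper_width: 0.354
gripper_force: 30.0
```

nozzle_b also meets resistance near s ≈ 11 mm. I'll ease off, correct the tilt and press again to rule out a lateral jam.

>>> move_arm(targets="-0.05 0 0.1 0;-0.1 -0.03 0.05 0;-0.1 -0.03 0 0;-0.1 -0.03 0 0;0 0 0 0;0 0 -0.05 0;0 0 0 0")

```text
time_s: 23.42
tcp_pos: [0.5882, -0.0317, 0.1197]
ee_rot: [[-0.955, -0.296, 0.025], [-0.296, 0.955, 0.003], [-0.025, -0.005, -1.0]]
wrist_force: [11.5, 2.7, 5.3]
gripper_width: 0.353
gripper_force: 30.0
```

>>> move_arm(targets="0.03 0.01 -0.07 0;0.03 0.01 -0.07 0;0 0 0 0;0 0 0 0")

```text
time_s: 23.75
tcp_pos: [0.5881, -0.0319, 0.119]
ee_rot: [[-0.955, -0.297, 0.023], [-0.297, 0.955, 0.001], [-0.022, -0.006, -1.0]]
wrist_force: [2.9, 2.1, 21.1]
gripper_width: 0.353
gripper_force: 30.0
```

>>> move_arm(targets="0.15 0.04 0 0;0.15 0.04 0 0;0.15 0.04 0 0;0 0.05 0 0;0 0 0 0")

```text
time_s: 24.17
tcp_pos: [0.5894, -0.0313, 0.1189]
ee_rot: [[-0.955, -0.296, -0.0], [-0.296, 0.955, -0.005], [0.002, -0.005, -1.0]]
wrist_force: [-16.5, -3.1, 36.2]
gripper_width: 0.349
gripper_force: 30.0
```

>>> move_arm(targets="-0.1 -0.07 0 0;-0.1 -0.07 0 0;0 0 0 0;0 0 0 0")

```text
time_s: 24.5
tcp_pos: [0.5889, -0.0322, 0.1188]
ee_rot: [[-0.955, -0.296, 0.011], [-0.296, 0.955, -0.001], [-0.01, -0.004, -1.0]]
wrist_force: [-6.9, 3.0, 28.7]
gripper_width: 0.349
gripper_force: 30.0
```

Run:
```python
from station import *
import cv2
im=capture("side")["image"][135:210,215:295];cv2.imwrite("pics/p5.png",cv2.resize(im,None,fx=8,fy=8,interpolation=2))
```

```text
(no output)
```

View pics/p5.png

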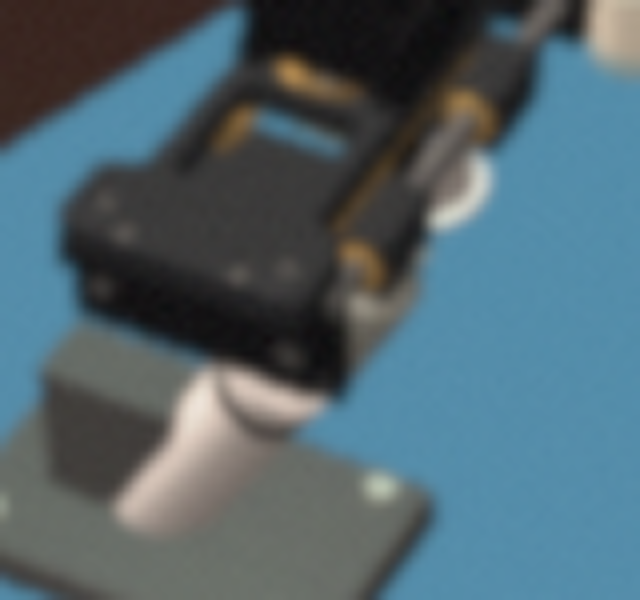

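The side crop shows the sleeve's right edge (350→400, 370→290) parallel to the barrel, with part of the shoulder at (300,405) uncovered. The axial load stayed at about 33 N through lateral wiggles, and the TCP stayed about 8 mm above the fully-home height of 0.111. nozzle_b is bad too. I'll withdraw it and right it the same way.

>>> move_arm(targets="-0.08 -0.02 0.15 0;-0.1 -0.03 0.17 0;-0.1 -0.03 0.17 0;-0.1 -0.03 0.17 0;-0.1 -0.03 0.17 0;-0.06 -0.02 0.14 0;0 0 0 0")

```text
time_s: 25.13
tcp_pos: [0.5741, -0.0361, 0.1373]
ee_rot: [[-0.956, -0.294, 0.006], [-0.294, 0.956, 0.0], [-0.006, -0.001, -1.0]]
wrist_force: [1.6, 1.4, 8.1]
gripper_width: 0.35
gripper_force: 30.0
```

>>> move_arm(targets="0.2 0.06 0.05 0;0.2 0.06 0.05 0;0.2 0.06 0.05 0;0.2 0.06 0.05 0;0.2 0.06 0 0;0.2 0.06 0.05 0;0.2 0.06 0.05 0;0.25 0.07 0.05 0;0 0 0 0;0 0 0 0")

```text
time_s: 25.97
tcp_pos: [0.6027, -0.0271, 0.1375]
ee_rot: [[-0.957, -0.29, -0.029], [-0.29, 0.957, -0.004], [0.029, 0.004, -1.0]]
wrist_force: [-12.5, -5.0, -6.2]
gripper_width: 0.353
gripper_force: 30.0
```

>>> move_arm(targets="0 0 0.2 0;0 0 0.4 0;0 0 0.8 0;0 0 0.8 0;0 0 0 0;0 0 0 0")

```text
time_s: 26.47
tcp_pos: [0.614, -0.024, 0.1999]
ee_rot: [[-0.956, -0.293, 0.002], [-0.293, 0.956, 0.001], [-0.002, -0.0, -1.0]]
wrist_force: [0.4, 0.1, -2.2]
gripper_width: 0.348
gripper_force: 30.0
```

Run:
```python
from h import *
from station import capture,sense
c=capture("side")["image"].astype(int);p=sense()["tcp_pos"];print(p)
m=p+[0,0,.019-.0345]
print("mouth",px("side",m),"50up",px("side",m+[0,0,.05]))
# right silhouette edge of sleeve against blue mat, per row
for v in range(int(px("side",m)[1])-14,int(px("side",m)[1])+6):
    r=c[v];blue=(r[:,0]-r[:,2])>50
    u0=int(px("side",m)[0]);w=[u for u in range(u0-12,u0+14) if not blue[u]];print(v,w[0] if w else None,w[-1] if w else None,end="; ")
```

```text
[ 0.61302449 -0.02404634  0.19850514]
mouth [247.21163835 154.18691783] 50up [246.55574408 137.01997964]
140 235 256; 141 235 256; 142 235 260; 143 235 260; 144 235 260; 145 235 260; 146 235 260; 147 235 260; 148 235 260; 149 236 260; 150 238 260; 151 238 260; 152 239 260; 153 241 260; 154 242 260; 155 243 260; 156 243 260; 157 245 260; 158 257 260; 159 257 260;
```

The righting forces and poses match the first time. I'll take nozzle_b to the dish, beside nozzle_a at about (0.478, 0.281).

>>> move_arm(targets="-0.3 0.6 0 0;-0.42 0.95 0 0;-0.42 0.95 0 0;-0.42 0.95 0 0;-0.42 0.95 0 0;-0.42 0.95 0 0;-0.42 0.95 0 0;-0.42 0.95 0 0;-0.42 0.95 0 0;-0.42 0.95 0 0")

```text
time_s: 27.35
tcp_pos: [0.5097, 0.2052, 0.1974]
ee_rot: [[-0.956, -0.293, -0.003], [-0.293, 0.956, -0.001], [0.003, -0.001, -1.0]]
wrist_force: [0.1, -0.3, -1.0]
gripper_width: 0.352
gripper_force: 30.0
```

>>> move_arm(targets="-0.42 0.95 0 0;-0.42 0.95 0 0;-0.42 0.95 0 0;-0.06 0.2 0 0;0 0 -0.6 0;0 0 -1 0;0 0 -1 0;0 0 -1 0;0 0 0 0;0 0 0 0")

```text
time_s: 28.18
tcp_pos: [0.4774, 0.2795, 0.1074]
ee_rot: [[-0.956, -0.293, -0.003], [-0.293, 0.956, -0.004], [0.004, -0.003, -1.0]]
wrist_force: [0.1, 0.3, -0.4]
gripper_width: 0.352
gripper_force: 30.0
```

>>> move_arm(targets="0 0 -0.6 0;0 0 -0.8 0;0 0 -0.8 0;0 0 -0.5 0;0 0 -0.3 0;0 0 -0.15 0;0 0 0 0;0 0 0 0")

```text
time_s: 28.85
tcp_pos: [0.4789, 0.2813, 0.0315]
ee_rot: [[-0.956, -0.293, 0.002], [-0.293, 0.956, 0.001], [-0.002, 0.001, -1.0]]
wrist_force: [0.3, 1.0, -1.1]
gripper_width: 0.351
gripper_force: 30.0
```

>>> move_arm(targets="0 0 -0.1 0;0 0 -0.1 0;0 0 -0.06 0;0 0 0 0;0 0 0 0")

```text
time_s: 29.27
tcp_pos: [0.4781, 0.2807, 0.0239]
ee_rot: [[-0.956, -0.293, 0.0], [-0.293, 0.956, -0.0], [-0.0, -0.0, -1.0]]
wrist_force: [0.2, 0.1, 0.1]
gripper_width: 0.353
gripper_force: 30.0
```

>>> move_arm(targets="0 0 -0.1 0;0 0 -0.08 0;0 0 0 0;0 0 0 0")

```text
time_s: 29.6
tcp_pos: [0.4782, 0.2808, 0.0193]
ee_rot: [[-0.956, -0.293, 0.0], [-0.293, 0.956, 0.0], [-0.0, 0.0, -1.0]]
wrist_force: [-0.1, 0.7, -0.2]
gripper_width: 0.349
gripper_force: 30.0
```

>>> move_arm(targets="0 0 -0.06 0;0 0 -0.04 0;0 0 0 0;0 0 0 0")

```text
time_s: 29.93
tcp_pos: [0.4786, 0.281, 0.0189]
ee_rot: [[-0.956, -0.294, 0.001], [-0.294, 0.956, 0.0], [-0.001, -0.0, -1.0]]
wrist_force: [-2.9, -1.1, 12.4]
gripper_width: 0.352
gripper_force: 30.0
```

>>> move_arm(targets="0 0 0.06 0;0 0 0 0")

```text
time_s: 30.1
tcp_pos: [0.4784, 0.281, 0.019]
ee_rot: [[-0.956, -0.293, 0.001], [-0.293, 0.956, 0.001], [-0.001, 0.001, -1.0]]
wrist_force: [-0.9, -0.3, 5.1]
gripper_width: 0.349
gripper_force: 30.0
```

>>> move_arm(targets="0 0 0 0;0 0 0 0;0 0 0 0;0 0 0 0;0 0 0 0;0 0 0 0", gripper=52)

```text
time_s: 30.6
tcp_pos: [0.478, 0.2806, 0.0181]
ee_rot: [[-0.956, -0.293, -0.0], [-0.293, 0.956, -0.0], [0.0, -0.0, -1.0]]
wrist_force: [-0.3, 0.2, -0.2]
gripper_width: 0.586
gripper_force: 0.0
```

>>> move_arm(targets="0 0 0.4 0;0 0 1 0;0 0 1 0;0 0 1 0;0 0 1 0;0 0 1 0;0 0 1 0;0 0 0.6 0;0 -1 0 0;0 -1 0 0")

```text
time_s: 31.43
tcp_pos: [0.4785, 0.2313, 0.1954]
ee_rot: [[-0.955, -0.295, 0.003], [-0.295, 0.955, 0.003], [-0.004, 0.002, -1.0]]
wrist_force: [0.2, -0.2, -0.7]
gripper_width: 0.599
gripper_force: 0.0
```

>>> move_arm(targets="0 -1 0 0;0 -1 0 0;0 -1 0 0;0 -1 0 0;0 -1 0 0;0 -1 0 0;0 -1 0 0;0 -1 0 0;0 -1 0 0;0 0 0 0")

```text
time_s: 32.27
tcp_pos: [0.4774, 0.0028, 0.194]
ee_rot: [[-0.957, -0.29, 0.0], [-0.29, 0.957, -0.0], [0.0, -0.0, -1.0]]
wrist_force: [-0.5, -0.3, -0.5]
gripper_width: 0.599
gripper_force: 0.0
```

Run:
```python
from h import *
from station import capture,sense
print(sense()["tcp_pos"])
np.set_printoptions(suppress=True,precision=1)
for n,(u,v,w,h) in(("side",(120,262,110,95)),("top",(95,180,75,75))):
    i=capture(n)["image"];d=cv2.absdiff(i,C[n]["image"]).max(2)[v:v+h,u:u+w]>30
    k,l,s,ct=cv2.connectedComponentsWithStats(d.astype(np.uint8));print(n,[((s[j]+[u,v,0,0,0]).tolist(),ct[j]+[u,v]) for j in range(1,k) if s[j][4]>8])
    for b,H in(([.5237,.2945,.004],.077),([.4783,.2808,.004],.069)):
        b=np.array(b);ring=[px(n,b+[.016*np.cos(a),.016*np.sin(a),z]) for a in np.linspace(0,6.28,24) for z in(0,.05)]+[px(n,b+[.006*np.cos(a),.006*np.sin(a),H]) for a in np.linspace(0,6.28,24)]
        print("pred upright bbox",np.min(ring,0),np.ptp(ring,axis=0))
```

```text
[0.47736941 0.00278221 0.19404797]
side [([162, 287, 19, 28, 350], array([171.6, 301.8])), ([182, 297, 18, 28, 384], array([190.5, 311.2]))]
pred upright bbox [159.9 285.8] [19.3 28.4]
pred upright bbox [178.9 297.7] [18.9 26.4]
top [([99, 205, 71, 50, 2595], array([138.5, 235.2]))]
pred upright bbox [123.2 208.4] [17.5 15. ]
pred upright bbox [128.  226.7] [17.4 14.4]
```

Both blobs match the predicted upright outlines (19×28 at (162,287) and 18×28 at (182,297)), and the robot is clear of everything. I'll hand the job in.

```bash
python3 -c "
from station import *
print(finish_job())"
```

```text
the job is handed in; nothing more can be done
None
```

The job is handed in at about 32 s of the 61 s allowed: both nozzles stopped roughly 10 mm short of the shoulder under gentle pressure (at most about 40 N), so I judged both bad and stood each upright in the round dish, nozzle_a before testing nozzle_b; no verdict was shown.

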